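Pack the parts taken out of a laptop into their return trays

ROBOT

A 6-joint arm with a two-finger parallel gripper is mounted at the origin on the work surface. World frame = base frame: x ahead of the robot, y to its left, z up, the work surface at z = 0. Lengths are in m, angles in rad, forces in N, time in s.
With the tool pointing down it reaches from about 0.35 to 0.975 m from the base axis. Payload 4.9 kg.
Tool frame: the origin (TCP) lies between the finger pads; the fingertips stand 19 mm ahead of it and the grasp point (between the pads) is the TCP; x points along the fingers, y is the direction in which the jaws open and shut, and the axes are right-handed (so a half turn about x gives the same grasp; the last joint's range is limited). The gripper opens to 85 mm and grips with 20 to 120 N. Pads are 22 mm wide; open, the fingers measure 114 mm over their backs; the gripper's body (76 mm by 85 mm) begins 54 mm behind the grasp point. The pads swing forward as they close: fully open they stand 13 mm farther back than shut.
Start: joints at [-1.275, 0.053, 1.613, -0, 1.476, -0.119], TCP at [0.252, -0.572, 0.219] pointing down, gripper open.
Joint ranges: [-3.01, 3.01], [-1.01, 2.22], [0.06, 2.58], [-1.02, 4.17], [0.09, 2.62], [-3.14, 3.14]. Speed limits (rad/s): [2.57, 2.57, 3.14, 3.14, 3.14, 3.14].

INTERFACE

Orientations are given as a rotation vector (axis times angle).
In Python, from rig import sense, get_image, camera_info, job_done gives the robot as it stands.
- The arm moves only by the shell command python3 -m creep 'ROWS' [FORCE]. ROWS is JSON, a list of rows, each an object of numbers: "dx", "dy", "dz": the shift along the tool's x, y, z in m; "rx", "ry", "rz": the turn, a rotation vector about the tool's x, y, z in rad; "gripper": the opening, from -1 (shut) to 1 (fully open), so that 0 is half open. In form: [{"dx": .., "dy": .., "dz": .., "rx": .., "ry": .., "rz": .., "gripper": ..}, ...]. A call has 1 to 5 rows; each row is the pose to reach, as a shift and turn from the pose measured when the call began, along the tool's axes at that moment; what a row does not reach only later rows make up. A row lasts 1/10 s, in which the tool goes at most 50 mm and 8.59 degrees, less where a joint would pass 70% of its speed; a pose out of reach is approached as far as the arm can. A call with a gripper value outside its range is refused whole. The fingers move at their own pace and stop on an object; FORCE is the grip in N (left out, the last holds). Time passes only in rows, so rows that repeat a pose let the fingers close. It gives the time, the measured TCP pose, the force and the opening at its end, in the units of the state.
- sense(): the state, without advancing time (a new reading comes with each control period).
- get_image(name): name is "scene" or "top"; returns the picture (400x640x3 uint8, red, green, blue); there is no depth.
- camera_info(name): a dict with "K" (3x3 intrinsics, pixels), "distortion" ([k1, k2, p1, p2, k3] as OpenCV has them; the pictures are not rectified), "pose" (4x4, takes a point from camera to world coordinates). Camera axes: x right, y up, looking along -z (the intrinsics and any distortion apply to the point x, -y, -z); pixel columns grow to the right and rows downward; lengths in m; the calibration is good to about 2 mm. A picture is of the moment at which its call begins. camera_info takes no time and is no camera call.
- job_done(): hands the job in, once; it reports no verdict.
The state is a dict: "time_s": time; "q": joint angles; "qvel": joint speeds; "effort": joint torques, N m; "eef_pos": TCP position; "orientation": TCP orientation; "contact_force": force on the tool from outside, world axes, zero at the start; "moment": the same for the moment, N m; "finger_gap": finger opening in m.
Only numpy, scipy, OpenCV 4.12 (cv2) and the standard library are available. Lean on these libraries where they do the work, as an engineer would, in place of code of your own. Each camera call takes 0.05 s, during which the arm holds its last target. There are 200 camera calls.

TASK

The four parts taken out of the laptop go back to the supplier: lay the hard drive, the blower fan, the SSD stick and the copper heat sink each, top up, in the foam pocket cut for it (drive in the pink foam, fan in the charcoal, SSD in the white, heat sink in the blue), flat on the pocket's floor and let go; either end may lead. Set them down gently, never drop them, and leave the screwdriver and the loudspeaker where they are.

Things in the scene. Friction and masses are not known exactly. Their poses are not given: they have to be found in the camera images.
- drive: 2.5-inch hard drive, a flat silver block with a white blank label and a round spindle cap; 100 (x) x 70 (y) x 9.5 (z) mm, 110 g. Origin: centre of the underside; lies flat on the table, label up. Take it by its long sides, 70 mm apart.
- fan: Laptop blower fan, flat black plastic case with a round intake showing grey blades; D-shaped, 80 (x) x 62 (y) x 11 (z) mm, 60 g: round end (radius 31 mm) towards -x, straight parallel sides from x = -9 to +40 mm, outlet at +x. Origin: centre of the underside. Take it by the straight sides, 62 mm apart.
- ssd: SSD stick with a finned grey heat spreader and gold contacts at its -x end; 80 (x) x 24 (y) x 9 (z) mm, 30 g. Origin: centre of the underside. Take it by the long sides, 24 mm apart.
- heatsink: Copper laptop heat sink, 100 (x) x 50 (y) x 12 (z) mm overall, 80 g: copper plate 40 x 40 x 4 mm at the -x end (x = -50 to -10 mm), aluminium fin block 14 x 50 x 12 mm at the +x end (x = 36 to 50 mm), joined by two parallel copper heat pipes along x, 14 mm across both, at heights 4 to 10 mm. Origin: underside, middle of the 100 x 50 mm outline. Take it across the two pipes in the free span between plate and fins (middle at x = +13 mm).
- drive_tray: Fixed return tray for the hard drive: 162 x 132 x 10 mm, pink foam frame 20 mm wide on cardboard, around a rectangular pocket 116 x 86 mm, 6 mm deep, floor in a darker shade. A finger notch 46 mm wide, as deep as the pocket, breaks the middle of each long side. Origin: centre of the underside (pocket floor 4 mm above it); x along the pocket's length, y across, z up.
- fan_tray: Fixed return tray for the fan: 142 x 124 x 10 mm, charcoal foam frame 20 mm wide on cardboard, around a rectangular pocket 96 x 78 mm, 6 mm deep, floor in a darker shade. A finger notch 46 mm wide, as deep as the pocket, breaks the middle of each long side. Origin: centre of the underside (pocket floor 4 mm above it); x along the pocket's length, y across, z up.
- ssd_tray: Fixed return tray for the SSD stick: 142 x 86 x 10 mm, white foam frame 20 mm wide on cardboard, around a rectangular pocket 96 x 40 mm, 6 mm deep, floor in a darker shade. A finger notch 46 mm wide, as deep as the pocket, breaks the middle of each long side. Origin: centre of the underside (pocket floor 4 mm above it); x along the pocket's length, y across, z up.
- heatsink_tray: Fixed return tray for the heat sink: 162 x 112 x 10 mm, blue foam frame 20 mm wide on cardboard, around a rectangular pocket 116 x 66 mm, 6 mm deep, floor in a darker shade. A finger notch 46 mm wide, as deep as the pocket, breaks the middle of each long side. Origin: centre of the underside (pocket floor 4 mm above it); x along the pocket's length, y across, z up.
- screwdriver: Screwdriver lying at the right of the work, orange handle 85 mm long and 22 mm thick, thin steel blade 85 mm long, both along x (blade to +x). Origin: on the table under the joint of handle and blade. To be left alone.
- speaker: Portable loudspeaker standing at the left of the work, black cylinder 70 mm across and about 169 mm tall with an orange top. Origin: centre of the underside. To be left alone.
Things that resemble listed ones, but are neither listed nor needed, are in the scene too. Of the things like the heatsink, leave any that is green, purple or yellow; of the rest the smaller one is meant.

How it is judged:
At the end, for the whole second after the job is handed in: Each part lies in its own tray's pocket: origin within 13 mm of the tray's centre seen from above, underside within 2.5 mm of the pocket floor, level within 0.07 rad, length along the pocket's within 0.3 rad (either end first), at rest and released (horizontal distance between drive and drive_tray below 0.013 m and z of drive in the frame of drive_tray below 0.0065 m and angle between each of drive, fan, ssd, heatsink's own z axis and vertical below 0.07 rad and angle between the x axis of drive and the x axis of drive_tray, either way round below 0.3 rad and linear speed of each of drive, fan, ssd, heatsink below 0.01 m/s and contact force between the fingers and drive below 0.05 N and horizontal distance between fan and fan_tray below 0.013 m and z of fan in the frame of fan_tray below 0.0065 m and angle between the x axis of fan and the x axis of fan_tray, either way round below 0.3 rad and contact force between the fingers and fan below 0.05 N and horizontal distance between ssd and ssd_tray below 0.013 m and z of ssd in the frame of ssd_tray below 0.0065 m and angle between the x axis of ssd and the x axis of ssd_tray, either way round below 0.3 rad and contact force between the fingers and ssd below 0.05 N and horizontal distance between heatsink and heatsink_tray below 0.013 m and z of heatsink in the frame of heatsink_tray below 0.0065 m and angle between the x axis of heatsink and the x axis of heatsink_tray, either way round below 0.3 rad and contact force between the fingers and heatsink below 0.05 N); the robot touches nothing.
It fails at once if the screwdriver is shifted by more than 30 mm (distance of screwdriver from where it was at the start of the episode above 0.03 m).
It fails at once if the loudspeaker is shifted by more than 30 mm or tipped (distance of speaker from where it was at the start of the episode above 0.03 m or angle between speaker's own z axis and vertical above 0.2 rad).
It fails at once if a part is dropped: it falls free at more than 0.6 m/s (some 2 cm) ((linear speed of drive above 0.6 m/s and contact force between the fingers and drive below 0.1 N) or (linear speed of fan above 0.6 m/s and contact force between the fingers and fan below 0.1 N) or (linear speed of ssd above 0.6 m/s and contact force between the fingers and ssd below 0.1 N) or (linear speed of heatsink above 0.6 m/s and contact force between the fingers and heatsink below 0.1 N)).
It also fails if it takes over 93 s, if anything falls off the work surface, if the arm or the gripper's body presses on something with over 40 N, if the wrist force passes 120 N, or if a joint passes its speed limit or range.

## Working session

There is one attempt and no reset: what is moved stays moved. The work goes in short steps, Python scripts to look and compute and a shell command to move; the robot and the scene stay as the last step left them, time stands still between calls to the robot, and variables do not carry over. Pictures are saved under pics/ and viewed, about 12 in all and at most 16, crops included, and the job is handed in when it is done.

```bash
mkdir -p pics; ls
python3 - <<'E'
from rig import *
import cv2,numpy as np
for n in("top","scene"):
    im=get_image(n);cv2.imwrite(f"pics/{n}0.png",im[...,::-1]);c=camera_info(n);print(n,np.round(c["K"],1).tolist(),c["distortion"],np.round(c["pose"],3).tolist())
s=sense();print(s)
E
```

```text
pics
top [[510.4, 0.0, 332.2], [0.0, 510.4, 205.2], [0.0, 0.0, 1.0]] [0.02941542 0.         0.         0.         0.        ] [[-0.006, 0.975, -0.222, 0.067], [-1.0, -0.005, 0.005, 0.036], [0.003, 0.222, 0.975, 1.666], [0.0, 0.0, 0.0, 1.0]]
scene [[428.1, 0.0, 318.1], [0.0, 428.1, 201.8], [0.0, 0.0, 1.0]] [-0.00522045  0.          0.          0.          0.        ] [[0.021, -0.616, 0.788, 1.586], [1.0, 0.012, -0.018, 0.016], [0.001, 0.788, 0.616, 0.938], [0.0, 0.0, 0.0, 1.0]]
{'time_s': 0.1, 'q': array([-1.27501283e+00,  5.33142952e-02,  1.61420036e+00,  3.18876334e-05,
        1.47600205e+00, -1.18995669e-01]), 'qvel': array([-0.00130836, -0.00198353, -0.00404166, -0.00017506, -0.00222631,
        0.00153646]), 'effort': array([ 9.63926723e-04, -3.94901741e+01, -3.71363068e+01, -9.45578813e-05,
        3.94356539e-03,  5.01805062e-06]), 'eef_pos': array([ 0.25170087, -0.57141438,  0.21744536]), 'orientation': array([ 1.99348214,  0.42144002, -1.99376376]), 'contact_force': array([0.04704525, 0.70453629, 0.37269113]), 'moment': array([-0.06099064, -0.04628253,  0.01276476]), 'finger_gap': 0.08544570698882517}
```

View pics/top0.png

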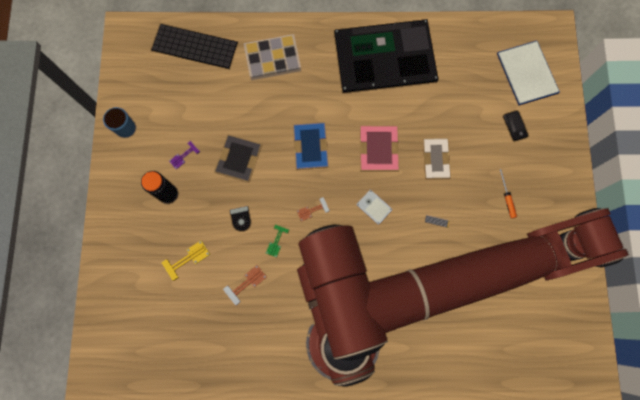

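View pics/scene0.png

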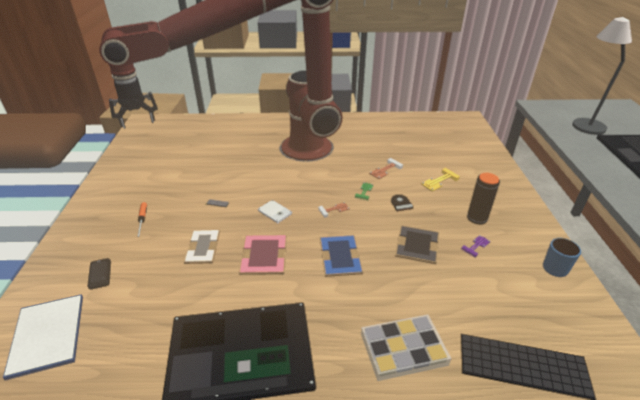

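```bash
cat > h.py <<'E'
from rig import *
import cv2,numpy as np
def proj(n,P):
    c=camera_info(n);T=np.linalg.inv(np.array(c["pose"]));P=np.atleast_2d(P)@T[:3,:3].T+T[:3,3]
    return cv2.projectPoints(P*[1,-1,-1],np.zeros(3),np.zeros(3),np.array(c["K"]),np.array(c["distortion"]))[0][:,0]
def ortho(n,im,x0,x1,y0,y1,z,s):
    "view from above: rows = x falling from x1, cols = y falling from y1; s px per m"
    X,Y=np.meshgrid(np.arange(x1,x0,-1/s),np.arange(y1,y0,-1/s),indexing='ij')
    uv=proj(n,np.c_[X.ravel(),Y.ravel(),np.full(X.size,z)]).reshape(*X.shape,2).astype(np.float32)
    o=cv2.remap(im[...,::-1],uv,None,cv2.INTER_CUBIC)
    for v in np.arange(-1,1,.05):
        r=int(round((x1-v)*s));c=int(round((y1-v)*s))
        if 0<=r<o.shape[0]: o[r,::6]=(0,255,255);cv2.putText(o,f"{v:.2f}",(0,r-2),0,.35,(0,0,255))
        if 0<=c<o.shape[1]: o[::6,c]=(0,255,255);cv2.putText(o,f"{v:.2f}",(c+1,10),0,.35,(0,0,255))
    return o
E
python3 - <<'E'
from h import *
for n in("top","scene"):
    im=cv2.imread(f"pics/{n}0.png")[...,::-1]
    cv2.imwrite(f"pics/{n}_o.png",ortho(n,im,.30,.72,-.33,.42,.01,1060))
E
```

```text
(no output)
```

View pics/top_o.png

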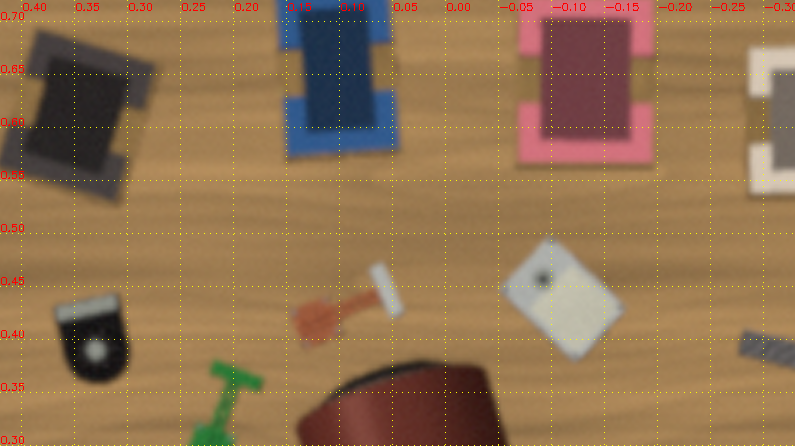

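View pics/scene_o.png

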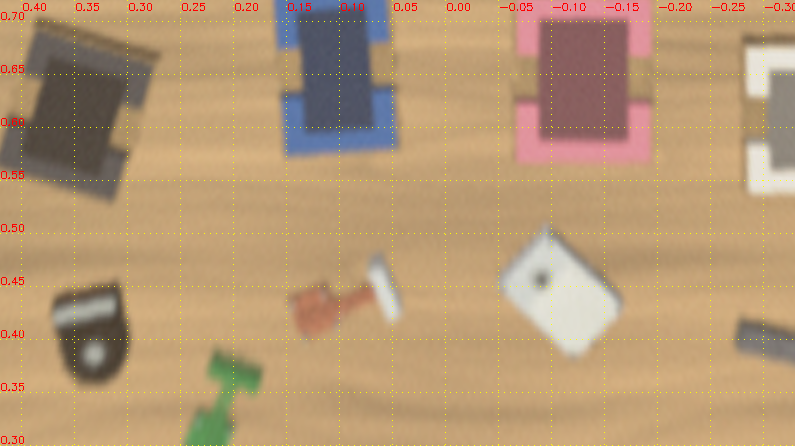

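```bash
cat > fit.py <<'E'
from h import *
from scipy.optimize import minimize
R=lambda l,w,cx=0,cy=0:np.array([[cx-l/2,cy-w/2],[cx+l/2,cy-w/2],[cx+l/2,cy+w/2],[cx-l/2,cy+w/2]])/1e3
def tray(L,W):
    a,b,n,d=L/2,W/2,23,20
    return [np.array([[-a,-b],[-n,-b],[-n,-b+d],[n,-b+d],[n,-b],[a,-b],[a,b],[n,b],[n,b-d],[-n,b-d],[-n,b],[-a,b]])/1e3]
t=np.linspace(np.pi/2,1.5*np.pi,20)
fan=np.r_[np.c_[-9+31*np.cos(t),31*np.sin(t)],[[40,-31],[40,31]]]/1e3
SH={"drive":([R(100,70)],.0095),"fan":([fan],.011),"ssd":([R(80,24)],.009),
"heatsink":([R(40,40,-30),R(46,14,13),R(14,50,43)],.008),"drive_tray":(tray(162,132),.01),"fan_tray":(tray(142,124),.01),"ssd_tray":(tray(142,86),.01),"heatsink_tray":(tray(162,112),.01)}
def polys(n,name,p,z0=0):
    c,s=np.cos(p[2]),np.sin(p[2])
    S,z=SH[name]
    return [proj(n,np.c_[q@np.array([[c,s],[-s,c]])+p[:2],np.full(len(q),z+z0)]) for q in S]
def fit(n,im,name,p0,z0=0):
    K=8;uv=np.vstack(polys(n,name,p0,z0));lo=np.floor(uv.min(0)-6).astype(int);hi=np.ceil(uv.max(0)+7).astype(int)
    crop=im[lo[1]:hi[1],lo[0]:hi[0]]
    lab=cv2.cvtColor(crop.astype(np.float32)/255,cv2.COLOR_RGB2LAB)
    def mask(p):
        m=np.zeros((crop.shape[0]*K,crop.shape[1]*K),np.uint8)
        for q in polys(n,name,p,z0): cv2.fillPoly(m,[np.int32(((q-lo+.5)*K-.5)*16)],255,shift=4)
        return cv2.resize(m,crop.shape[1::-1],interpolation=cv2.INTER_AREA)/255.
    m0=cv2.dilate(mask(p0),np.ones((7,7)))
    wood=np.median(lab[m0==0],0)
    d=np.linalg.norm((lab-wood)*[.6,1,1],axis=2)
    d=np.clip(d/min(25,np.percentile(d[mask(p0)>.9],40)),0,1)
    f=lambda v:((cv2.GaussianBlur(mask(np.array(p0)+v*[.01,.01,.1]),(0,0),.6)-d)**2).sum()
    r=minimize(f,np.zeros(3),method="Nelder-Mead",options=dict(initial_simplex=np.r_[[np.zeros(3)],np.eye(3)*.8],xatol=.01,fatol=1e-3))
    return np.array(p0)+r.x*[.01,.01,.1],r.fun/mask(p0).sum()
def show(n,im,P,f,s=1060,box=(.30,.75,-.42,.42)):
    s=940;x0,x1,y0,y1=box;o=ortho(n,im,*box,.01,s)
    for k,p in P.items():
        c,sn=np.cos(p[2]),np.sin(p[2])
        for q in SH[k][0]:
            w=q@np.array([[c,sn],[-sn,c]])+p[:2]
            cv2.polylines(o,[np.int32(np.c_[(y1-w[:,1])*s,(x1-w[:,0])*s])],True,(255,0,255),1)
    cv2.imwrite(f,o)
E
python3 - <<'E'
from fit import *
I={"drive":(.438,-.11,.8),"fan":(.398,.333,.14),"ssd":(.39,-.305,1.34),"heatsink":(.427,.095,-1.12),"drive_tray":(.648,-.12,0),"fan_tray":(.612,.348,-.32),"ssd_tray":(.608,-.31,0),"heatsink_tray":(.655,.103,.05)}
ims={n:cv2.imread(f"pics/{n}0.png")[...,::-1] for n in("top","scene")}
P={}
for k in I:
    for n in ims:
        p,e=fit(n,ims[n],k,I[k]);print(k,n,np.round(p,4),round(e,3))
        if n=="top":P[k]=p
show("top",ims["top"],P,"pics/fit0.png")
import json;json.dump({k:list(v) for k,v in P.items()},open("P.json","w"))
E
```

```text
drive top [ 0.4383 -0.1105  0.806 ] 0.071
drive scene [ 0.4443 -0.1081  0.8173] 0.074
fan top [0.3979 0.331  0.2099] 0.023
fan scene [0.4056 0.332  0.1574] 0.083
ssd top [ 0.389  -0.315   1.3376] 0.036
ssd scene [ 0.3959 -0.3118  1.3242] 0.093
heatsink top [ 0.4295  0.0943 -1.1242] 0.453
heatsink scene [ 0.433   0.0952 -1.2334] 0.26
drive_tray top [ 0.6453 -0.132  -0.0051] 0.018
drive_tray scene [ 0.6478 -0.1302 -0.0102] 0.029
fan_tray top [ 0.6106  0.3477 -0.2978] 0.027
fan_tray scene [ 0.6151  0.3484 -0.2873] 0.039
ssd_tray top [ 0.6064 -0.3262  0.0115] 0.032
ssd_tray scene [ 0.6106 -0.3237  0.0084] 0.053
heatsink_tray top [0.6548 0.1021 0.0697] 0.018
heatsink_tray scene [0.6574 0.1037 0.0721] 0.032
```

View pics/fit0.png

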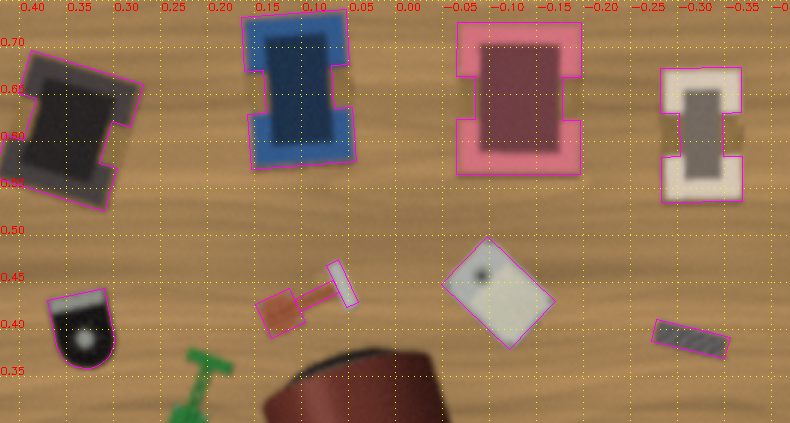

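```bash
cat > plan.py <<'E'
import sys,numpy as np
from rig import sense
from scipy.spatial.transform import Rotation as Ro
def to(x,y,z,th):
    "rows to put TCP at x,y,z, pointing down, jaws across an axis at angle th"
    s=sense();R=Ro.from_rotvec(s["orientation"]);out=[]
    for f in(th+np.pi/2,th-np.pi/2):
        c,n=np.cos(f),np.sin(f)
        T=Ro.from_matrix(np.array([[0,c,n],[0,n,-c],[-1,0,0]]));out.append((R.inv()*T).as_rotvec())
    d=R.inv().apply(np.array([x,y,z])-s["eef_pos"])
    print("t",round(s["time_s"],2),"pos",np.round(s["eef_pos"],4),"q1,q6",np.round(s["q"][[0,5]],2),"gap",round(s["finger_gap"],4),"F",np.round(s["contact_force"],1))
    print(" d",np.round(d,4)," turn",*[np.round(o,3) for o in out])
if __name__=="__main__": to(*map(float,sys.argv[1:5]))
E
python3 plan.py .389 -.315 .1 1.338
python3 -m creep '[{"gripper":0}]' 40 ; python3 -m creep '[{"gripper":0},{"gripper":0},{"gripper":0}]'
```

```text
t 0.1 pos [ 0.2517 -0.5714  0.2174] q1,q6 [-1.28 -0.12] gap 0.0854 F [0.  0.7 0.4]
 d [ 0.1178 -0.1791 -0.229 ]  turn [2.218e+00 2.000e-03 1.000e-03] [-0.923 -0.001  0.002]schema error: expected keys dx, dy, dz, rx, ry, rz, gripper
schema error: expected keys dx, dy, dz, rx, ry, rz, gripper
```

```bash
python3 -m creep '[{"dx":0.07,"dy":-0.179,"dz":-0.229,"rx":-0.923,"ry":0,"rz":0,"gripper":0.1},{"dx":0.07,"dy":-0.179,"dz":-0.229,"rx":-0.923,"ry":0,"rz":0,"gripper":0.1},{"dx":0.07,"dy":-0.179,"dz":-0.229,"rx":-0.923,"ry":0,"rz":0,"gripper":0.1},{"dx":0.07,"dy":-0.179,"dz":-0.229,"rx":-0.923,"ry":0,"rz":0,"gripper":0.1},{"dx":0.07,"dy":-0.179,"dz":-0.229,"rx":-0.923,"ry":0,"rz":0,"gripper":0.1}]' 40
python3 plan.py .389 -.315 .1 1.338
```

```text
time_s: 0.6
eef_pos: [0.3667, -0.3557, 0.1586]
orientation: [1.499, 0.995, -1.498]
contact_force: [1.0, 0.1, -0.0]
finger_gap: 0.0473
t 0.6 pos [ 0.3667 -0.3557  0.1586] q1,q6 [-0.92 -0.52] gap 0.0473 F [ 1.   0.1 -0. ]
 d [ 0.0587  0.0048 -0.0461]  turn [2.974e+00 2.000e-03 3.000e-03] [-0.168 -0.002  0.001]
```

```bash
python3 -m creep '[{"dx":0.059,"dy":0.005,"dz":-0.046,"rx":-0.168,"ry":0,"rz":0,"gripper":0.0},{"dx":0.059,"dy":0.005,"dz":-0.046,"rx":-0.168,"ry":0,"rz":0,"gripper":0.0},{"dx":0.059,"dy":0.005,"dz":-0.046,"rx":-0.168,"ry":0,"rz":0,"gripper":0.0},{"dx":0.059,"dy":0.005,"dz":-0.046,"rx":-0.168,"ry":0,"rz":0,"gripper":0.0}]' 40
python3 plan.py .389 -.315 .03 1.338
python3 - <<'E'
from fit import *
a=get_image("top");b=get_image("scene")
cv2.imwrite("pics/a.png",a[...,::-1]);cv2.imwrite("pics/b.png",b[...,::-1])
def crop(im,n,P,w):
    u=proj(n,P)[0].astype(int);return cv2.resize(im[u[1]-w:u[1]+w,u[0]-w:u[0]+w,::-1],(400,400),interpolation=cv2.INTER_CUBIC)
cv2.imwrite("pics/ssd1.png",np.hstack([crop(a,"top",[.389,-.315,.03],30),crop(b,"scene",[.389,-.315,.05],35)]))
E
```

```text
time_s: 1.0
eef_pos: [0.389, -0.3152, 0.0996]
orientation: [1.379, 1.093, -1.378]
contact_force: [0.1, 0.7, -0.2]
finger_gap: 0.0427
t 1.0 pos [ 0.389  -0.3152  0.0996] q1,q6 [-0.83 -0.6 ] gap 0.0427 F [ 0.1  0.7 -0.2]
 d [ 0.0696  0.     -0.0001]  turn [-3.141e+00 -3.000e-03 -3.000e-03] [ 0.001 -0.002  0.002]
```

View pics/ssd1.png

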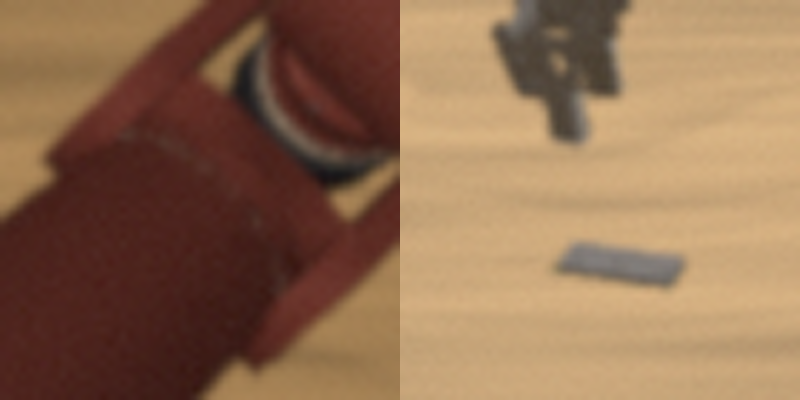

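Run:
```python
from fit import *
from scipy.spatial.transform import Rotation as Ro
b=cv2.imread("pics/b.png");s=sense();R=Ro.from_rotvec(s["orientation"]).as_matrix();p=s["eef_pos"]
u=proj("scene",[.389,-.315,.05])[0].astype(int);lo=u-[35,45]
c=cv2.resize(b[lo[1]:lo[1]+90,lo[0]:lo[0]+70],None,fx=6,fy=6,interpolation=cv2.INTER_CUBIC)
def d(P,col):
    for q in (proj("scene",np.array(P))-lo+.5)*6: cv2.circle(c,tuple(int(v) for v in q),3,col,-1)
d(p,(0,0,255))
g=s["finger_gap"]/2
d([p+R@[.0,g,0],p+R@[.019,g,0],p+R@[.019,-g,0]],(0,255,0))
cv2.polylines(c,[np.int32((polys("scene","ssd",(.3906,-.3142,1.338))[0]-lo+.5)*6)],True,(255,0,255),1)
cv2.imwrite("pics/b1.png",c)
```

```text
(no output)
```

View pics/b1.png

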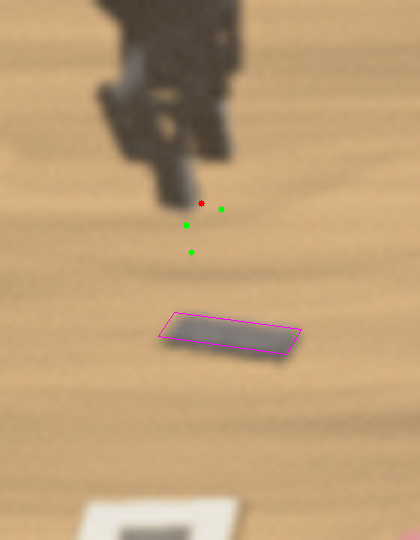

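```bash
cat > look.py <<'E'
from fit import *
from scipy.spatial.transform import Rotation as Ro
import sys
def look(f,P=None,w=(35,45),k=6,extra=None):
    b=get_image("scene")[...,::-1];s=sense();R=Ro.from_rotvec(s["orientation"]).as_matrix();p=s["eef_pos"]
    u=proj("scene",p)[0].astype(int);lo=np.maximum(u-np.array(w),0)
    c=cv2.resize(b[lo[1]:lo[1]+2*w[1],lo[0]:lo[0]+2*w[0]],None,fx=k,fy=k,interpolation=cv2.INTER_CUBIC)
    def d(P,col):
        for q in (proj("scene",np.array(P))-lo+.5)*k: cv2.circle(c,tuple(int(v) for v in q),3,col,-1)
    g=s["finger_gap"]/2
    d(p,(0,0,255));d([p+R@[.019,g,0],p+R@[.019,-g,0]],(0,255,0))
    for n,q,z in (extra or []): cv2.polylines(c,[np.int32((v-lo+.5)*k) for v in polys("scene",n,q,z)],True,(255,0,255),1)
    cv2.imwrite(f,c);print(np.round(p,4),s["finger_gap"])
E
python3 -c "
from look import *
look('pics/b2.png',extra=[('ssd',(.3906,-.3142,1.338),0)])
"
```

```text
[ 0.3897 -0.3171  0.1016] 0.042750925029361855
```

View pics/b2.png

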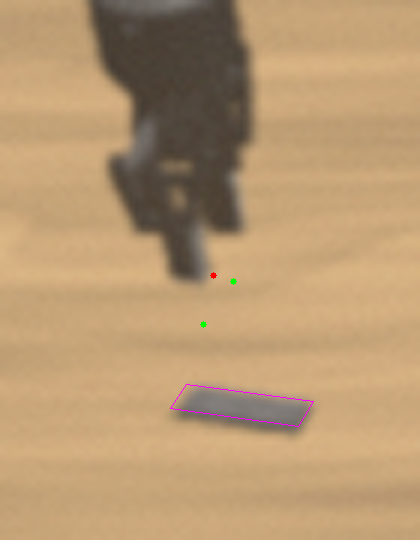

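Run:
```python
from look import *
b=cv2.imread("pics/scene0.png");R=Ro.from_rotvec([1.99348,.42144,-1.99376]).as_matrix();p=np.array([.2517,-.5714,.2174])
print(proj("scene",[p,p+R@[.019,.043,0],p+R@[.019,-.043,0],p+R@[0.006,.043,0]]))
cv2.imwrite("pics/g0.png",cv2.resize(b[70:135,90:170],None,fx=6,fy=6,interpolation=cv2.INTER_CUBIC))
```

```text
[[140.47335789 131.016759  ]
 [128.93620351 138.45272237]
 [154.54495578 133.28882673]
 [127.91045407 135.13917851]]
```

View pics/g0.png

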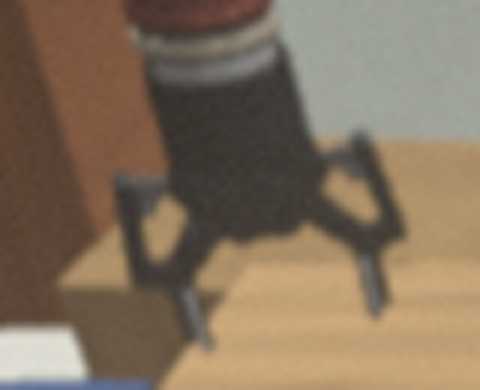

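```bash
python3 -m creep '[{"dx":0.05,"dy":0,"dz":0,"rx":0,"ry":0,"rz":0,"gripper":0.0},{"dx":0.05,"dy":0,"dz":0,"rx":0,"ry":0,"rz":0,"gripper":0.0},{"dx":0.05,"dy":0,"dz":0,"rx":0,"ry":0,"rz":0,"gripper":0.0}]' 40
python3 plan.py .3906 -.3142 .03 1.338
python3 -c "
from look import *
look('pics/b3.png',extra=[('ssd',(.3906,-.3142,1.338),0)])
print(proj('top',[[.252,-.571,z] for z in(.3,.35,.4)]))
"
```

```text
time_s: 1.45
eef_pos: [0.3893, -0.3177, 0.052]
orientation: [1.381, 1.088, -1.38]
contact_force: [1.0, 0.2, -0.4]
finger_gap: 0.0427
t 1.45 pos [ 0.3893 -0.3177  0.052 ] q1,q6 [-0.83 -0.6 ] gap 0.0427 F [ 1.   0.2 -0.4]
 d [ 0.022   0.0004 -0.0037]  turn [ 3.139e+00 -1.000e-03  0.000e+00] [-0.003 -0.    -0.001]
[ 0.3902 -0.3184  0.0533] 0.042342569529756006
[[556.52861586 249.81139634]
 [564.9238332  247.17909121]
 [573.97112448 244.34445263]]
```

View pics/b3.png

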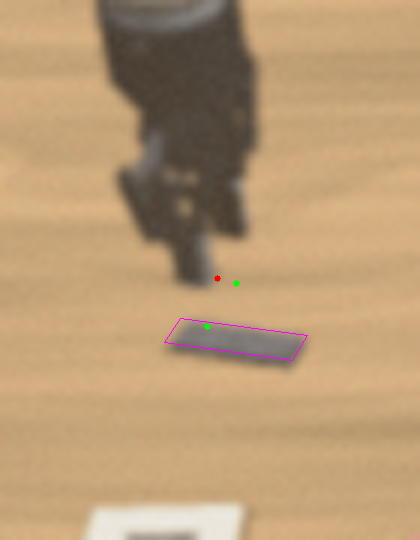

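```bash
python3 -m creep '[{"dx":0.02,"dy":0,"dz":-0.004,"rx":0,"ry":0,"rz":0,"gripper":0.0},{"dx":0.03,"dy":0,"dz":-0.004,"rx":0,"ry":0,"rz":0,"gripper":0.0},{"dx":0.04,"dy":0,"dz":-0.004,"rx":0,"ry":0,"rz":0,"gripper":0.0},{"dx":0.04,"dy":0,"dz":-0.004,"rx":0,"ry":0,"rz":0,"gripper":0.0}]' 40
python3 plan.py .3906 -.3142 .0 1.338
python3 -c "
from look import *
look('pics/b4.png',w=(35,30),k=8,extra=[('ssd',(.3906,-.3142,1.338),0)])
"
```

```text
time_s: 1.9
eef_pos: [0.3907, -0.3142, 0.0126]
orientation: [1.381, 1.087, -1.379]
contact_force: [0.4, 0.4, 0.2]
finger_gap: 0.0427
t 1.9 pos [ 0.3907 -0.3142  0.0126] q1,q6 [-0.83 -0.59] gap 0.0427 F [0.4 0.4 0.2]
 d [ 0.0126 -0.0002  0.    ]  turn [ 3.139e+00 -3.000e-03 -1.000e-03] [-0.002  0.    -0.002]
[ 0.3911 -0.3146  0.0132] 0.043039174303998375
```

View pics/b4.png

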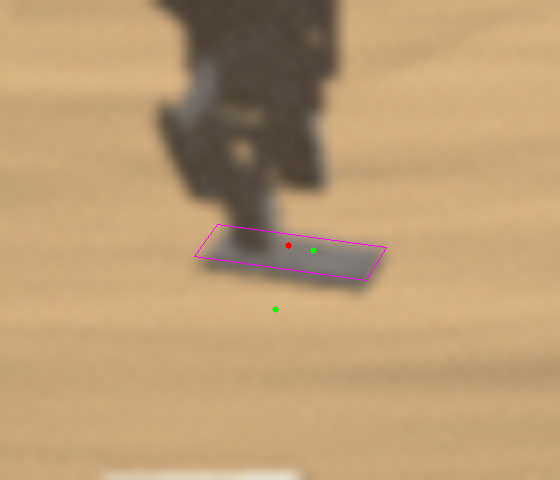

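```bash
python3 -m creep '[{"dx":0.006,"dy":0,"dz":-0.003,"rx":0,"ry":0,"rz":0,"gripper":0.0},{"dx":0.012,"dy":0,"dz":-0.003,"rx":0,"ry":0,"rz":0,"gripper":0.0},{"dx":0.014,"dy":0,"dz":-0.003,"rx":0,"ry":0,"rz":0,"gripper":0.0}]' 40 | grep -v ori
python3 -m creep '[{"dx":0.003,"dy":0,"dz":0,"rx":0,"ry":0,"rz":0,"gripper":0.0},{"dx":0.003,"dy":0,"dz":0,"rx":0,"ry":0,"rz":0,"gripper":0.0}]' | grep -v ori
python3 -m creep '[{"dx":0.003,"dy":0,"dz":0,"rx":0,"ry":0,"rz":0,"gripper":0.0},{"dx":0.003,"dy":0,"dz":0,"rx":0,"ry":0,"rz":0,"gripper":0.0}]' | grep -v ori
python3 plan.py .3906 -.3142 .0 1.338
```

```text
time_s: 2.25
eef_pos: [0.3915, -0.3112, -0.0015]
contact_force: [-0.1, 0.1, -0.4]
finger_gap: 0.0425
time_s: 2.45
eef_pos: [0.3912, -0.3109, -0.0051]
contact_force: [0.6, 0.6, -0.6]
finger_gap: 0.0427
time_s: 2.65
eef_pos: [0.391, -0.3107, -0.0085]
contact_force: [-1.1, -0.8, 0.5]
finger_gap: 0.043
t 2.65 pos [ 0.391  -0.3107 -0.0085] q1,q6 [-0.82 -0.59] gap 0.043 F [-1.1 -0.8  0.5]
 d [-0.0085  0.0005  0.0035]  turn [ 3.139e+00 -0.000e+00  1.000e-03] [-0.002 -0.001 -0.   ]
```

```bash
python3 -m creep '[{"dx":0.002,"dy":0,"dz":0,"rx":0,"ry":0,"rz":0,"gripper":0.0},{"dx":0.002,"dy":0,"dz":0,"rx":0,"ry":0,"rz":0,"gripper":0.0}]' | grep -E "pos|force"
python3 -m creep '[{"dx":0.002,"dy":0,"dz":0,"rx":0,"ry":0,"rz":0,"gripper":0.0},{"dx":0.002,"dy":0,"dz":0,"rx":0,"ry":0,"rz":0,"gripper":0.0}]' | grep -E "pos|force"
python3 -c "
from look import *
look('pics/b5.png',w=(35,30),k=8,extra=[('ssd',(.3906,-.3142,1.338),0)])
"
```

```text
eef_pos: [0.3908, -0.3105, -0.0108]
contact_force: [0.2, 0.4, 1.0]
eef_pos: [0.3906, -0.3103, -0.0131]
contact_force: [0.5, -0.1, -0.4]
[ 0.3907 -0.3104 -0.013 ] 0.042427998008746554
```

View pics/b5.png

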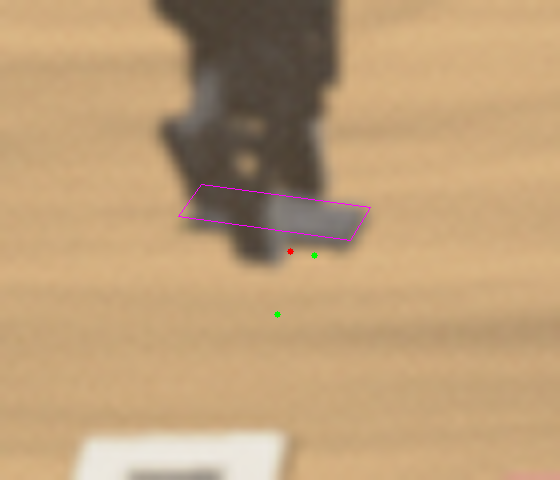

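```bash
python3 -m creep '[{"dx":0.002,"dy":0,"dz":0,"rx":0,"ry":0,"rz":0,"gripper":0.0},{"dx":0.002,"dy":0,"dz":0,"rx":0,"ry":0,"rz":0,"gripper":0.0}]' | grep -E "pos|force"
python3 -m creep '[{"dx":0,"dy":0,"dz":0,"rx":0,"ry":0,"rz":0,"gripper":-0.3},{"dx":0,"dy":0,"dz":0,"rx":0,"ry":0,"rz":0,"gripper":-0.3}]' 30| grep -E "pos|force|gap"
python3 -m creep '[{"dx":0,"dy":0,"dz":0,"rx":0,"ry":0,"rz":0,"gripper":-1},{"dx":0,"dy":0,"dz":0,"rx":0,"ry":0,"rz":0,"gripper":-1},{"dx":0,"dy":0,"dz":0,"rx":0,"ry":0,"rz":0,"gripper":-1}]' 30| grep -E "pos|force|gap"
```

```text
eef_pos: [0.391, -0.3107, -0.0146]
contact_force: [-0.5, 1.3, 2.8]
eef_pos: [0.3915, -0.3116, -0.0131]
contact_force: [-1.9, 1.3, 9.2]
finger_gap: 0.0298
eef_pos: [0.392, -0.3121, -0.0126]
contact_force: [0.2, -0.1, 4.6]
finger_gap: 0.0228
```

```bash
python3 -m creep '[{"dx":-0.02,"dy":0,"dz":0,"rx":0,"ry":0,"rz":0,"gripper":-1},{"dx":-0.06,"dy":0,"dz":0,"rx":0,"ry":0,"rz":0,"gripper":-1},{"dx":-0.06,"dy":0,"dz":0,"rx":0,"ry":0,"rz":0,"gripper":-1}]' 40| grep -E "pos|force|gap"
python3 plan.py .608 -.325 .05 0.011
```

```text
eef_pos: [0.3945, -0.3146, 0.0522]
contact_force: [-0.2, -0.9, 0.4]
finger_gap: 0.0227
t 4.1 pos [ 0.3945 -0.3146  0.0522] q1,q6 [-0.82 -0.59] gap 0.0227 F [-0.2 -0.9  0.4]
 d [ 0.0039  0.21   -0.0396]  turn [-1.816e+00  1.300e-02 -1.000e-03] [ 1.325e+00 -1.000e-03 -1.200e-02]
```

```bash
python3 -m creep '[{"dx":0.004,"dy":0.21,"dz":-0.04,"rx":1.325,"ry":0,"rz":-0.01,"gripper":-1},{"dx":0.004,"dy":0.21,"dz":-0.04,"rx":1.325,"ry":0,"rz":-0.01,"gripper":-1},{"dx":0.004,"dy":0.21,"dz":-0.04,"rx":1.325,"ry":0,"rz":-0.01,"gripper":-1},{"dx":0.004,"dy":0.21,"dz":-0.04,"rx":1.325,"ry":0,"rz":-0.01,"gripper":-1},{"dx":0.004,"dy":0.21,"dz":-0.04,"rx":1.325,"ry":0,"rz":-0.01,"gripper":-1}]' 40| grep -E "pos|force|gap"
python3 plan.py .608 -.325 .05 0.011
```

```text
eef_pos: [0.6115, -0.324, 0.0485]
contact_force: [0.1, 0.7, -0.5]
finger_gap: 0.0226
t 4.6 pos [ 0.6115 -0.324   0.0485] q1,q6 [-0.59  0.39] gap 0.0226 F [ 0.1  0.7 -0.5]
 d [-0.0015 -0.0011  0.0035]  turn [-2.571e+00  2.000e-03 -3.000e-03] [ 0.571 -0.002 -0.002]
```

```bash
python3 -m creep '[{"dx":0,"dy":-0.001,"dz":0.0035,"rx":0.571,"ry":0,"rz":0,"gripper":-1},{"dx":0,"dy":-0.001,"dz":0.0035,"rx":0.571,"ry":0,"rz":0,"gripper":-1},{"dx":0,"dy":-0.001,"dz":0.0035,"rx":0.571,"ry":0,"rz":0,"gripper":-1},{"dx":0,"dy":-0.001,"dz":0.0035,"rx":0.571,"ry":0,"rz":0,"gripper":-1},{"dx":0,"dy":-0.001,"dz":0.0035,"rx":0.571,"ry":0,"rz":0,"gripper":-1}]' 40| grep -E "pos|force|gap"
python3 plan.py .608 -.325 .015 0.011
```

```text
eef_pos: [0.6073, -0.3244, 0.0466]
contact_force: [0.6, 0.5, 0.1]
finger_gap: 0.0223
t 5.1 pos [ 0.6073 -0.3244  0.0466] q1,q6 [-0.6   0.96] gap 0.0223 F [0.6 0.5 0.1]
 d [ 0.0316  0.0006 -0.0007]  turn [-3.141e+00 -1.000e-03 -1.000e-03] [ 0.    -0.001  0.001]
```

```bash
python3 -m creep '[{"dx":0.031,"dy":0,"dz":0,"rx":0,"ry":0,"rz":0,"gripper":-1},{"dx":0.031,"dy":0,"dz":0,"rx":0,"ry":0,"rz":0,"gripper":-1},{"dx":0.031,"dy":0,"dz":0,"rx":0,"ry":0,"rz":0,"gripper":-1}]' | grep -E "pos|force|gap"
python3 -c "
from look import *
look('pics/b6.png',w=(35,30),k=8,extra=[('ssd',(.608,-.325,.0115),.024),('ssd_tray',(.6106,-.3237,.01),0)])
"
```

```text
eef_pos: [0.606, -0.3236, 0.0139]
contact_force: [1.8, -1.1, 0.4]
finger_gap: 0.0225
[ 0.6071 -0.3243  0.0155] 0.022577807855765988
```

View pics/b6.png

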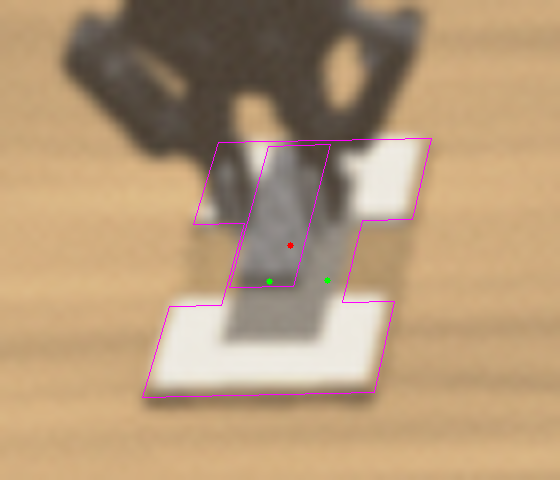

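```bash
python3 -m creep '[{"dx":0.008,"dy":0,"dz":0,"rx":0,"ry":0,"rz":0,"gripper":-1},{"dx":0.016,"dy":0,"dz":0,"rx":0,"ry":0,"rz":0,"gripper":-1},{"dx":0.019,"dy":0,"dz":0,"rx":0,"ry":0,"rz":0,"gripper":-1},{"dx":0.019,"dy":0,"dz":0,"rx":0,"ry":0,"rz":0,"gripper":-1}]' | grep -E "pos|force|gap"
python3 -m creep '[{"dx":0.002,"dy":0,"dz":0,"rx":0,"ry":0,"rz":0,"gripper":-1},{"dx":0.002,"dy":0,"dz":0,"rx":0,"ry":0,"rz":0,"gripper":-1}]' | grep -E "pos|force|gap"
python3 -m creep '[{"dx":0.002,"dy":0,"dz":0,"rx":0,"ry":0,"rz":0,"gripper":-1},{"dx":0.002,"dy":0,"dz":0,"rx":0,"ry":0,"rz":0,"gripper":-1}]' | grep -E "pos|force|gap"
```

```text
eef_pos: [0.6065, -0.3239, -0.0045]
contact_force: [-0.4, 1.5, -1.1]
finger_gap: 0.0227
eef_pos: [0.6064, -0.3238, -0.0067]
contact_force: [-1.0, -0.9, -0.5]
finger_gap: 0.0225
eef_pos: [0.6066, -0.324, -0.0084]
contact_force: [-0.6, -0.4, 0.9]
finger_gap: 0.0224
```

```bash
python3 -m creep '[{"dx":0.0015,"dy":0,"dz":0,"rx":0,"ry":0,"rz":0,"gripper":-1},{"dx":0.0015,"dy":0,"dz":0,"rx":0,"ry":0,"rz":0,"gripper":-1}]' | grep -E "pos|force|gap"
python3 -m creep '[{"dx":0.0015,"dy":0,"dz":0,"rx":0,"ry":0,"rz":0,"gripper":-1},{"dx":0.0015,"dy":0,"dz":0,"rx":0,"ry":0,"rz":0,"gripper":-1}]' | grep -E "pos|force|gap"
```

```text
eef_pos: [0.6066, -0.324, -0.0085]
contact_force: [-3.0, 2.0, 7.1]
finger_gap: 0.0229
eef_pos: [0.6066, -0.324, -0.0085]
contact_force: [-3.5, 2.1, 6.9]
finger_gap: 0.023
```

```bash
python3 -m creep '[{"dx":0,"dy":0,"dz":0,"rx":0,"ry":0,"rz":0,"gripper":-0.15},{"dx":0,"dy":0,"dz":0,"rx":0,"ry":0,"rz":0,"gripper":-0.15},{"dx":-0.005,"dy":0,"dz":0,"rx":0,"ry":0,"rz":0,"gripper":-0.15},{"dx":-0.04,"dy":0,"dz":0,"rx":0,"ry":0,"rz":0,"gripper":-0.15},{"dx":-0.07,"dy":0,"dz":0,"rx":0,"ry":0,"rz":0,"gripper":0.0}]' | grep -E "pos|force|gap"
python3 plan.py .4398 -.1097 .06 0.806
```

```text
eef_pos: [0.6062, -0.3238, 0.0615]
contact_force: [0.0, 0.1, 0.9]
finger_gap: 0.0425
t 7.15 pos [ 0.6062 -0.3238  0.0615] q1,q6 [-0.6   0.96] gap 0.0425 F [0.  0.1 0.9]
 d [ 0.003  -0.2162  0.1637]  turn [ 2.348  0.006 -0.003] [-0.793  0.003  0.005]
```

```bash
python3 -m creep '[{"dx":0.003,"dy":-0.216,"dz":0.164,"rx":-0.793,"ry":0,"rz":0,"gripper":1},{"dx":0.003,"dy":-0.216,"dz":0.164,"rx":-0.793,"ry":0,"rz":0,"gripper":1},{"dx":0.003,"dy":-0.216,"dz":0.164,"rx":-0.793,"ry":0,"rz":0,"gripper":1},{"dx":0.003,"dy":-0.216,"dz":0.164,"rx":-0.793,"ry":0,"rz":0,"gripper":1},{"dx":0.003,"dy":-0.216,"dz":0.164,"rx":-0.793,"ry":0,"rz":0,"gripper":1}]' 50 | grep -E "pos|force|gap"
python3 plan.py .4398 -.1097 .02 0.806
python3 - <<'E'
from fit import *
b=get_image("top");print(fit("top",b,"ssd",(.6065,-.325,.011),.004))
b=get_image("scene");print(fit("scene",b,"ssd",(.609,-.3235,.011),.004))
cv2.imwrite("pics/ssdchk.png",b[...,::-1])
E
```

```text
eef_pos: [0.4517, -0.1258, 0.0601]
contact_force: [-0.9, 0.7, 1.1]
finger_gap: 0.0852
t 7.65 pos [ 0.4517 -0.1258  0.0601] q1,q6 [-0.43  0.37] gap 0.0852 F [-0.9  0.7  1.1]
 d [ 0.0402 -0.0196 -0.0027]  turn [ 3.104  0.008 -0.   ] [-0.038  0.     0.005]
(array([ 0.60412346, -0.32468519, -0.00535802]), np.float64(1.1665458186469182))
(array([ 0.61196819, -0.32159896,  0.00361226]), np.float64(2.005706050112246))
```

```bash
python3 -m creep '[{"dx":0.04,"dy":-0.0196,"dz":-0.003,"rx":-0.038,"ry":0,"rz":0.005,"gripper":1},{"dx":0.04,"dy":-0.0196,"dz":-0.003,"rx":-0.038,"ry":0,"rz":0.005,"gripper":1},{"dx":0.04,"dy":-0.0196,"dz":-0.003,"rx":-0.038,"ry":0,"rz":0.005,"gripper":1}]' | grep -E "pos|force|gap"
python3 plan.py .4398 -.1097 -.008 0.806
python3 -c "
from look import *
look('pics/d1.png',w=(45,40),k=7,extra=[('drive',(.4398,-.1097,.806),0),('drive',(.443,-.108,.806),0)])
"
```

```text
eef_pos: [0.435, -0.1058, 0.0169]
contact_force: [1.2, 0.7, -0.2]
finger_gap: 0.0855
t 8.05 pos [ 0.435  -0.1058  0.0169] q1,q6 [-0.41  0.36] gap 0.0855 F [ 1.2  0.7 -0.2]
 d [ 0.0249  0.0064 -0.0006]  turn [ 3.141  0.014 -0.005] [-0.     0.003  0.009]
[ 0.4368 -0.1068  0.0185] 0.08550443243734472
```

View pics/d1.png

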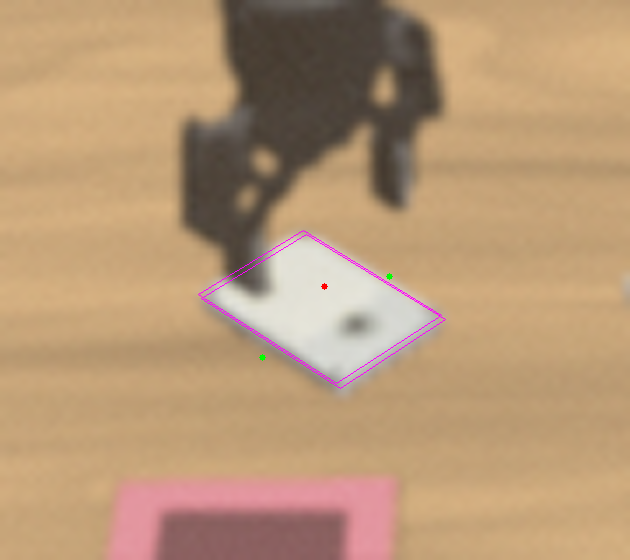

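```bash
python3 -m creep '[{"dx":0.001,"dy":0.006,"dz":-0.001,"rx":0,"ry":0,"rz":0.009,"gripper":1},{"dx":0.01,"dy":0.006,"dz":-0.001,"rx":0,"ry":0,"rz":0.009,"gripper":1},{"dx":0.02,"dy":0.006,"dz":-0.001,"rx":0,"ry":0,"rz":0.009,"gripper":1},{"dx":0.025,"dy":0.006,"dz":-0.001,"rx":0,"ry":0,"rz":0.009,"gripper":1},{"dx":0.025,"dy":0.006,"dz":-0.001,"rx":0,"ry":0,"rz":0.009,"gripper":1}]' | grep -E "pos|force|gap"
python3 plan.py .441 -.109 -.02 0.806
```

```text
eef_pos: [0.4405, -0.1098, -0.008]
contact_force: [-0.5, -0.3, 0.5]
finger_gap: 0.0853
t 8.6 pos [ 0.4405 -0.1098 -0.008 ] q1,q6 [-0.41  0.36] gap 0.0853 F [-0.5 -0.3  0.5]
 d [ 0.012  -0.0002 -0.0009]  turn [ 3.14e+00 -1.00e-03 -4.00e-03] [-0.001  0.003 -0.001]
```

```bash
python3 -m creep '[{"dx":0.003,"dy":0,"dz":0,"rx":0,"ry":0,"rz":0,"gripper":1},{"dx":0.006,"dy":0,"dz":0,"rx":0,"ry":0,"rz":0,"gripper":1},{"dx":0.006,"dy":0,"dz":0,"rx":0,"ry":0,"rz":0,"gripper":1}]' | grep -E "pos|force|gap"
python3 -m creep '[{"dx":0.003,"dy":0,"dz":0,"rx":0,"ry":0,"rz":0,"gripper":1},{"dx":0.005,"dy":0,"dz":0,"rx":0,"ry":0,"rz":0,"gripper":1}]' | grep -E "pos|force|gap"
python3 -m creep '[{"dx":0.002,"dy":0,"dz":0,"rx":0,"ry":0,"rz":0,"gripper":1},{"dx":0.002,"dy":0,"dz":0,"rx":0,"ry":0,"rz":0,"gripper":1}]' | grep -E "pos|force|gap"
```

```text
eef_pos: [0.4401, -0.1096, -0.0145]
contact_force: [-0.5, -0.9, 0.6]
finger_gap: 0.0852
eef_pos: [0.4401, -0.1096, -0.0196]
contact_force: [-0.6, -0.6, 0.1]
finger_gap: 0.0854
eef_pos: [0.4399, -0.1095, -0.022]
contact_force: [-0.1, 0.5, 0.5]
finger_gap: 0.0856
```

```bash
python3 -m creep '[{"dx":0,"dy":0,"dz":0,"rx":0,"ry":0,"rz":0,"gripper":0.75},{"dx":0,"dy":0,"dz":0,"rx":0,"ry":0,"rz":0,"gripper":0.75}]' 50| grep -E "pos|force|gap"
python3 -m creep '[{"dx":0,"dy":0,"dz":0,"rx":0,"ry":0,"rz":0,"gripper":-1},{"dx":0,"dy":0,"dz":0,"rx":0,"ry":0,"rz":0,"gripper":-1},{"dx":0,"dy":0,"dz":0,"rx":0,"ry":0,"rz":0,"gripper":-1}]' 50| grep -E "pos|force|gap"
```

```text
eef_pos: [0.4401, -0.1096, -0.0218]
contact_force: [-1.3, 0.2, 0.3]
finger_gap: 0.075
eef_pos: [0.4419, -0.1104, -0.0198]
contact_force: [-0.3, -0.6, 8.2]
finger_gap: 0.0688
```

```bash
python3 -m creep '[{"dx":-0.02,"dy":0,"dz":0,"rx":0,"ry":0,"rz":0,"gripper":-1},{"dx":-0.06,"dy":0,"dz":0,"rx":0,"ry":0,"rz":0,"gripper":-1},{"dx":-0.06,"dy":0,"dz":0,"rx":0,"ry":0,"rz":0,"gripper":-1}]' 60| grep -E "pos|force|gap"
python3 plan.py .647 -.131 .035 -0.007
```

```text
eef_pos: [0.4459, -0.1118, 0.0456]
contact_force: [0.8, -0.2, -0.6]
finger_gap: 0.0682
t 10.1 pos [ 0.4459 -0.1118  0.0456] q1,q6 [-0.41  0.36] gap 0.0682 F [ 0.8 -0.2 -0.6]
 d [ 0.0128  0.1581 -0.1256]  turn [-2.329  0.014 -0.008] [ 0.812 -0.007 -0.011]
```

```bash
python3 -m creep '[{"dx":0.003,"dy":0.158,"dz":-0.126,"rx":0.812,"ry":-0.007,"rz":-0.011,"gripper":-1},{"dx":0.003,"dy":0.158,"dz":-0.126,"rx":0.812,"ry":-0.007,"rz":-0.011,"gripper":-1},{"dx":0.003,"dy":0.158,"dz":-0.126,"rx":0.812,"ry":-0.007,"rz":-0.011,"gripper":-1},{"dx":0.003,"dy":0.158,"dz":-0.126,"rx":0.812,"ry":-0.007,"rz":-0.011,"gripper":-1},{"dx":0.003,"dy":0.158,"dz":-0.126,"rx":0.812,"ry":-0.007,"rz":-0.011,"gripper":-1}]' | grep -E "pos|force|gap"
python3 plan.py .647 -.131 .02 -0.007
```

```text
eef_pos: [0.6513, -0.131, 0.0433]
contact_force: [-0.7, -0.2, -1.1]
finger_gap: 0.068
t 10.6 pos [ 0.6513 -0.131   0.0433] q1,q6 [-0.31  1.21] gap 0.068 F [-0.7 -0.2 -1.1]
 d [ 0.0233 -0.0003  0.0043]  turn [-3.085e+00  1.000e-03 -2.000e-03] [ 0.056 -0.001 -0.001]
```

```bash
python3 -m creep '[{"dx":0,"dy":0,"dz":0.004,"rx":0.056,"ry":0,"rz":0,"gripper":-1},{"dx":0.024,"dy":0,"dz":0.004,"rx":0.056,"ry":0,"rz":0,"gripper":-1},{"dx":0.024,"dy":0,"dz":0.004,"rx":0.056,"ry":0,"rz":0,"gripper":-1},{"dx":0.024,"dy":0,"dz":0.004,"rx":0.056,"ry":0,"rz":0,"gripper":-1}]' | grep -E "pos|force|gap"
python3 plan.py .647 -.131 -.0155 -0.007
python3 - <<'E'
from fit import *
b=get_image("scene")
# drive alone against pink: compare brightness edges near
cv2.imwrite("pics/d2.png",b[...,::-1])
E
```

```text
eef_pos: [0.646, -0.1308, 0.0177]
contact_force: [0.5, -0.3, -1.2]
finger_gap: 0.068
t 11.0 pos [ 0.646  -0.1308  0.0177] q1,q6 [-0.31  1.26] gap 0.068 F [ 0.5 -0.3 -1.2]
 d [ 0.0332  0.0002 -0.0011]  turn [-3.141e+00 -0.000e+00  3.000e-03] [0.001 0.002 0.   ]
```

```bash
python3 -m creep '[{"dx":0.01,"dy":0,"dz":-0.001,"rx":0,"ry":0,"rz":0,"gripper":-1},{"dx":0.02,"dy":0,"dz":-0.001,"rx":0,"ry":0,"rz":0,"gripper":-1},{"dx":0.028,"dy":0,"dz":-0.001,"rx":0,"ry":0,"rz":0,"gripper":-1},{"dx":0.028,"dy":0,"dz":-0.001,"rx":0,"ry":0,"rz":0,"gripper":-1}]' | grep -E "pos|force|gap"
python3 -m creep '[{"dx":0.002,"dy":0,"dz":0,"rx":0,"ry":0,"rz":0,"gripper":-1},{"dx":0.002,"dy":0,"dz":0,"rx":0,"ry":0,"rz":0,"gripper":-1}]' | grep -E "pos|force|gap"
python3 -m creep '[{"dx":0.002,"dy":0,"dz":0,"rx":0,"ry":0,"rz":0,"gripper":-1},{"dx":0.002,"dy":0,"dz":0,"rx":0,"ry":0,"rz":0,"gripper":-1}]' | grep -E "pos|force|gap"
```

```text
eef_pos: [0.6464, -0.1306, -0.0112]
contact_force: [0.6, -0.5, -0.7]
finger_gap: 0.0679
eef_pos: [0.6459, -0.1305, -0.0137]
contact_force: [0.0, -0.1, -0.6]
finger_gap: 0.0682
eef_pos: [0.6463, -0.1306, -0.0154]
contact_force: [0.0, 0.0, -1.9]
finger_gap: 0.0682
```

```bash
python3 -m creep '[{"dx":0.0015,"dy":0,"dz":0,"rx":0,"ry":0,"rz":0,"gripper":-1},{"dx":0.0015,"dy":0,"dz":0,"rx":0,"ry":0,"rz":0,"gripper":-1}]' | grep -E "pos|force|gap"
python3 -m creep '[{"dx":0.0015,"dy":0,"dz":0,"rx":0,"ry":0,"rz":0,"gripper":-1},{"dx":0.0015,"dy":0,"dz":0,"rx":0,"ry":0,"rz":0,"gripper":-1}]' | grep -E "pos|force|gap"
```

```text
eef_pos: [0.6464, -0.1307, -0.0156]
contact_force: [-4.4, 1.0, 5.6]
finger_gap: 0.0682
eef_pos: [0.6464, -0.1307, -0.0156]
contact_force: [-4.5, 1.0, 6.1]
finger_gap: 0.0681
```

```bash
python3 -m creep '[{"dx":0,"dy":0,"dz":0,"rx":0,"ry":0,"rz":0,"gripper":0.9},{"dx":0,"dy":0,"dz":0,"rx":0,"ry":0,"rz":0,"gripper":0.9},{"dx":-0.005,"dy":0,"dz":0,"rx":0,"ry":0,"rz":0,"gripper":0.9},{"dx":-0.04,"dy":0,"dz":0,"rx":0,"ry":0,"rz":0,"gripper":0.9},{"dx":-0.07,"dy":0,"dz":0,"rx":0,"ry":0,"rz":0,"gripper":0.9}]' | grep -E "pos|force|gap"
python3 plan.py .4364 .0832 .05 -1.14
```

```text
eef_pos: [0.6461, -0.1305, 0.0547]
contact_force: [0.7, -0.1, 1.5]
finger_gap: 0.0812
t 12.75 pos [ 0.6461 -0.1305  0.0547] q1,q6 [-0.31  1.27] gap 0.0812 F [ 0.7 -0.1  1.5]
 d [ 0.0062 -0.2123  0.2111]  turn [-2.008  0.003  0.007] [ 1.133  0.006 -0.002]
```

```bash
python3 -m creep '[{"dx":0.006,"dy":-0.212,"dz":0.211,"rx":1.133,"ry":0,"rz":0,"gripper":0},{"dx":0.006,"dy":-0.212,"dz":0.211,"rx":1.133,"ry":0,"rz":0,"gripper":0},{"dx":0.006,"dy":-0.212,"dz":0.211,"rx":1.133,"ry":0,"rz":0,"gripper":0},{"dx":0.006,"dy":-0.212,"dz":0.211,"rx":1.133,"ry":0,"rz":0,"gripper":0},{"dx":0.006,"dy":-0.212,"dz":0.211,"rx":1.133,"ry":0,"rz":0,"gripper":0}]' 40 | grep -E "pos|force|gap"
python3 plan.py .4364 .0832 .05 -1.14
```

```text
eef_pos: [0.47, 0.0485, 0.0511]
contact_force: [0.6, 0.2, 0.8]
finger_gap: 0.0427
t 13.25 pos [0.47   0.0485 0.0511] q1,q6 [-0.06  2.28] gap 0.0427 F [0.6 0.2 0.8]
 d [ 0.0014 -0.0018  0.0483]  turn [-2.765  0.005  0.005] [ 0.377  0.004 -0.003]
```

```bash
python3 -m creep '[{"dx":0,"dy":-0.002,"dz":0.048,"rx":0.377,"ry":0,"rz":0,"gripper":0},{"dx":0,"dy":-0.002,"dz":0.048,"rx":0.377,"ry":0,"rz":0,"gripper":0},{"dx":0,"dy":-0.002,"dz":0.048,"rx":0.377,"ry":0,"rz":0,"gripper":0},{"dx":0,"dy":-0.002,"dz":0.048,"rx":0.377,"ry":0,"rz":0,"gripper":0}]' 40 | grep -E "pos|force|gap"
python3 plan.py .4364 .0832 .01 -1.14
```

```text
eef_pos: [0.4367, 0.0835, 0.0518]
contact_force: [-0.1, 0.6, 0.8]
finger_gap: 0.0421
t 13.65 pos [0.4367 0.0835 0.0518] q1,q6 [0.02 2.73] gap 0.0421 F [-0.1  0.6  0.8]
 d [ 0.0418  0.0003 -0.0003]  turn [-3.141  0.005  0.004] [ 0.001  0.003 -0.003]
```

```bash
python3 -m creep '[{"dx":0.03,"dy":0,"dz":0,"rx":0,"ry":0,"rz":0,"gripper":0},{"dx":0.042,"dy":0,"dz":0,"rx":0,"ry":0,"rz":0,"gripper":0},{"dx":0.048,"dy":0,"dz":0,"rx":0,"ry":0,"rz":0,"gripper":0},{"dx":0.048,"dy":0,"dz":0,"rx":0,"ry":0,"rz":0,"gripper":0}]' 40 | grep -E "pos|force|gap"
python3 -m creep '[{"dx":0.006,"dy":0,"dz":0,"rx":0,"ry":0,"rz":0,"gripper":0},{"dx":0.0115,"dy":0,"dz":0,"rx":0,"ry":0,"rz":0,"gripper":0},{"dx":0.0115,"dy":0,"dz":0,"rx":0,"ry":0,"rz":0,"gripper":0}]' 40 | grep -E "pos|force|gap"
python3 plan.py .4364 .0832 -.008 -1.14
```

```text
eef_pos: [0.4358, 0.0834, 0.0029]
contact_force: [-0.1, -0.4, -0.4]
finger_gap: 0.0427
eef_pos: [0.4353, 0.0834, -0.0091]
contact_force: [-0.3, 0.3, -0.9]
finger_gap: 0.0428
t 14.35 pos [ 0.4353  0.0834 -0.0091] q1,q6 [0.02 2.73] gap 0.0428 F [-0.3  0.3 -0.9]
 d [-0.0011 -0.0009 -0.0006]  turn [-3.141  0.01   0.006] [ 0.001  0.004 -0.006]
```

```bash
python3 -m creep '[{"dx":0,"dy":0,"dz":0,"rx":0,"ry":0,"rz":0,"gripper":-0.4},{"dx":0,"dy":0,"dz":0,"rx":0,"ry":0,"rz":0,"gripper":-0.4}]' 40| grep -E "pos|force|gap"
python3 -m creep '[{"dx":0,"dy":0,"dz":0,"rx":0,"ry":0,"rz":0,"gripper":-1},{"dx":0,"dy":0,"dz":0,"rx":0,"ry":0,"rz":0,"gripper":-1},{"dx":0,"dy":0,"dz":0,"rx":0,"ry":0,"rz":0,"gripper":-1}]' 40| grep -E "pos|force|gap"
```

```text
eef_pos: [0.4354, 0.0834, -0.0089]
contact_force: [-0.6, -0.3, 0.3]
finger_gap: 0.0259
eef_pos: [0.4359, 0.0834, -0.0085]
contact_force: [-0.2, -0.7, 2.0]
finger_gap: 0.0126
```

```bash
python3 -m creep '[{"dx":0,"dy":0,"dz":0,"rx":0,"ry":0,"rz":0,"gripper":-1},{"dx":-0.02,"dy":0,"dz":0,"rx":0,"ry":0,"rz":0,"gripper":-1},{"dx":-0.055,"dy":0,"dz":0,"rx":0,"ry":0,"rz":0,"gripper":-1},{"dx":-0.055,"dy":0,"dz":0,"rx":0,"ry":0,"rz":0,"gripper":-1}]' 80| grep -E "pos|force|gap"
python3 plan.py .669 .104 .045 0.071
python3 - <<'E'
from fit import *
b=get_image("scene")
for z in(.05,.055):print(z,fit("scene",b,"heatsink",(.433,.0952,-1.14),z))
E
```

```text
eef_pos: [0.4398, 0.0834, 0.0509]
contact_force: [0.8, 0.0, -0.8]
finger_gap: 0.0105
t 15.25 pos [0.4398 0.0834 0.0509] q1,q6 [0.02 2.73] gap 0.0105 F [ 0.8  0.  -0.8]
 d [ 0.0064 -0.2167 -0.0773]  turn [1.932 0.003 0.002] [-1.21  -0.002  0.002]
0.05 (array([ 0.42295459,  0.09308598, -0.99967932]), np.float64(1.3938131001615317))
0.055 (array([ 0.43159187,  0.09490874, -1.1649393 ]), np.float64(1.4963476832726608))
```

```bash
python3 -m creep '[{"dx":0.003,"dy":-0.217,"dz":-0.077,"rx":-1.21,"ry":0,"rz":0,"gripper":-1},{"dx":0.003,"dy":-0.217,"dz":-0.077,"rx":-1.21,"ry":0,"rz":0,"gripper":-1},{"dx":0.003,"dy":-0.217,"dz":-0.077,"rx":-1.21,"ry":0,"rz":0,"gripper":-1},{"dx":0.003,"dy":-0.217,"dz":-0.077,"rx":-1.21,"ry":0,"rz":0,"gripper":-1},{"dx":0.003,"dy":-0.217,"dz":-0.077,"rx":-1.21,"ry":0,"rz":0,"gripper":-1}]' | grep -E "pos|force|gap"
python3 plan.py .669 .104 .045 0.071
```

```text
eef_pos: [0.6694, 0.1043, 0.0433]
contact_force: [0.4, -0.3, -0.0]
finger_gap: 0.0107
t 15.8 pos [0.6694 0.1043 0.0433] q1,q6 [0.04 2.  ] gap 0.0107 F [ 0.4 -0.3 -0. ]
 d [-0.0016  0.0005  0.0003]  turn [ 2.688e+00 -1.000e-03 -6.000e-03] [-0.454  0.004 -0.   ]
```

```bash
python3 -m creep '[{"dx":0,"dy":0,"dz":0,"rx":-0.454,"ry":0,"rz":0,"gripper":-1},{"dx":0,"dy":0,"dz":0,"rx":-0.454,"ry":0,"rz":0,"gripper":-1},{"dx":0,"dy":0,"dz":0,"rx":-0.454,"ry":0,"rz":0,"gripper":-1},{"dx":0.02,"dy":0,"dz":0,"rx":-0.454,"ry":0,"rz":0,"gripper":-1},{"dx":0.02,"dy":0,"dz":0,"rx":-0.454,"ry":0,"rz":0,"gripper":-1}]' | grep -E "pos|force|gap"
python3 plan.py .669 .104 -.0045 0.071
python3 -c "
from look import *
look('pics/h1.png',w=(35,30),k=8,extra=[('heatsink',(.659,.1035,.071),.032),('heatsink_tray',(.6574,.1037,.072),0)])
"
```

```text
eef_pos: [0.6658, 0.1041, 0.0183]
contact_force: [-0.5, 0.3, -1.5]
finger_gap: 0.0106
t 16.3 pos [0.6658 0.1041 0.0183] q1,q6 [0.04 1.54] gap 0.0106 F [-0.5  0.3 -1.5]
 d [ 0.0228  0.0004 -0.0035]  turn [ 3.141e+00  1.000e-03 -2.000e-02] [-0.     0.013  0.001]
[0.6666 0.1042 0.0197] 0.01041093892845239
```

View pics/h1.png

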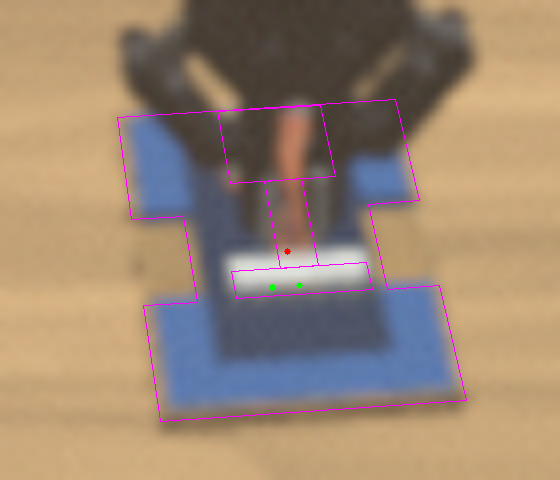

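```bash
python3 -m creep '[{"dx":0,"dy":0,"dz":-0.004,"rx":0,"ry":0.013,"rz":0,"gripper":-1},{"dx":0.008,"dy":0,"dz":-0.004,"rx":0,"ry":0.013,"rz":0,"gripper":-1},{"dx":0.011,"dy":0,"dz":-0.004,"rx":0,"ry":0.013,"rz":0,"gripper":-1},{"dx":0.011,"dy":0,"dz":-0.004,"rx":0,"ry":0.013,"rz":0,"gripper":-1}]' | grep -E "pos|force|gap"
python3 -m creep '[{"dx":0.003,"dy":0,"dz":0,"rx":0,"ry":0,"rz":0,"gripper":-1},{"dx":0.003,"dy":0,"dz":0,"rx":0,"ry":0,"rz":0,"gripper":-1}]' | grep -E "pos|force|gap"
python3 -m creep '[{"dx":0.003,"dy":0,"dz":0,"rx":0,"ry":0,"rz":0,"gripper":-1},{"dx":0.003,"dy":0,"dz":0,"rx":0,"ry":0,"rz":0,"gripper":-1}]' | grep -E "pos|force|gap"
```

```text
eef_pos: [0.6698, 0.1045, 0.0079]
contact_force: [-0.6, -0.5, -1.3]
finger_gap: 0.0106
eef_pos: [0.6696, 0.1044, 0.0045]
contact_force: [-0.4, 0.5, -0.7]
finger_gap: 0.011
eef_pos: [0.6693, 0.1044, 0.0011]
contact_force: [0.7, 0.3, 0.1]
finger_gap: 0.0113
```

```bash
python3 -m creep '[{"dx":0.002,"dy":0,"dz":0,"rx":0,"ry":0,"rz":0,"gripper":-1},{"dx":0.002,"dy":0,"dz":0,"rx":0,"ry":0,"rz":0,"gripper":-1}]' | grep -E "pos|force|gap"
python3 -m creep '[{"dx":0.002,"dy":0,"dz":0,"rx":0,"ry":0,"rz":0,"gripper":-1},{"dx":0.002,"dy":0,"dz":0,"rx":0,"ry":0,"rz":0,"gripper":-1}]' | grep -E "pos|force|gap"
python3 -m creep '[{"dx":0.0015,"dy":0,"dz":0,"rx":0,"ry":0,"rz":0,"gripper":-1},{"dx":0.0015,"dy":0,"dz":0,"rx":0,"ry":0,"rz":0,"gripper":-1}]' | grep -E "pos|force|gap"
```

```text
eef_pos: [0.669, 0.1044, -0.0013]
contact_force: [0.1, 0.7, -1.5]
finger_gap: 0.0109
eef_pos: [0.6687, 0.1044, -0.0037]
contact_force: [-0.4, 0.4, -1.5]
finger_gap: 0.0104
eef_pos: [0.669, 0.1044, -0.0043]
contact_force: [-2.6, 0.4, 3.6]
finger_gap: 0.0108
```

```bash
python3 -m creep '[{"dx":0.001,"dy":0,"dz":0,"rx":0,"ry":0,"rz":0,"gripper":-1},{"dx":0.001,"dy":0,"dz":0,"rx":0,"ry":0,"rz":0,"gripper":-1}]' 30 | grep -E "pos|force|gap"
python3 -m creep '[{"dx":0,"dy":0,"dz":0,"rx":0,"ry":0,"rz":0,"gripper":-0.45},{"dx":0,"dy":0,"dz":0,"rx":0,"ry":0,"rz":0,"gripper":-0.45},{"dx":-0.005,"dy":0,"dz":0,"rx":0,"ry":0,"rz":0,"gripper":-0.45},{"dx":-0.03,"dy":0,"dz":0,"rx":0,"ry":0,"rz":0,"gripper":-0.45},{"dx":-0.065,"dy":0,"dz":0,"rx":0,"ry":0,"rz":0,"gripper":-0.45}]' | grep -E "pos|force|gap"
python3 plan.py .405 .333 .06 .19
```

```text
eef_pos: [0.669, 0.1045, -0.0043]
contact_force: [-3.8, -1.0, 5.4]
finger_gap: 0.0111
eef_pos: [0.667, 0.1043, 0.0585]
contact_force: [-0.5, -0.4, 0.5]
finger_gap: 0.0234
t 18.45 pos [0.667  0.1043 0.0585] q1,q6 [0.04 1.54] gap 0.0234 F [-0.5 -0.4  0.5]
 d [ 0.0006 -0.2466  0.2452]  turn [ 3.022e+00  2.000e-03 -1.200e-02] [-0.119  0.008  0.001]
```

```bash
python3 -m creep '[{"dx":0,"dy":-0.246,"dz":0.245,"rx":-0.127,"ry":0,"rz":0,"gripper":1},{"dx":0,"dy":-0.246,"dz":0.245,"rx":-0.127,"ry":0,"rz":0,"gripper":1},{"dx":0,"dy":-0.246,"dz":0.245,"rx":-0.127,"ry":0,"rz":0,"gripper":1},{"dx":0,"dy":-0.246,"dz":0.245,"rx":-0.127,"ry":0,"rz":0,"gripper":1},{"dx":0,"dy":-0.246,"dz":0.245,"rx":-0.127,"ry":0,"rz":0,"gripper":1}]' 40 | grep -E "pos|force|gap"
python3 plan.py .4043 .3328 .03 .2
```

```text
eef_pos: [0.4785, 0.2689, 0.061]
contact_force: [-0.1, 0.2, -0.8]
finger_gap: 0.0853
t 18.95 pos [0.4785 0.2689 0.061 ] q1,q6 [0.37 1.75] gap 0.0853 F [-0.1  0.2 -0.8]
 d [ 0.0315 -0.0772  0.0601]  turn [ 3.139e+00  3.000e-03 -1.000e-02] [-0.003  0.007  0.002]
```

```bash
python3 -m creep '[{"dx":0,"dy":-0.077,"dz":0.06,"rx":-0.003,"ry":0.007,"rz":0,"gripper":1},{"dx":0,"dy":-0.077,"dz":0.06,"rx":-0.003,"ry":0.007,"rz":0,"gripper":1},{"dx":0.01,"dy":-0.077,"dz":0.06,"rx":-0.003,"ry":0.007,"rz":0,"gripper":1},{"dx":0.03,"dy":-0.077,"dz":0.06,"rx":-0.003,"ry":0.007,"rz":0,"gripper":1},{"dx":0.03,"dy":-0.077,"dz":0.06,"rx":-0.003,"ry":0.007,"rz":0,"gripper":1}]' 40 | grep -E "pos|force|gap"
python3 plan.py .4043 .3328 -.01 .2
```

```text
eef_pos: [0.4025, 0.3316, 0.0291]
contact_force: [-0.8, -0.7, 0.4]
finger_gap: 0.0853
t 19.45 pos [0.4025 0.3316 0.0291] q1,q6 [0.55 1.91] gap 0.0853 F [-0.8 -0.7  0.4]
 d [ 0.039  -0.0008 -0.0022]  turn [-3.141 -0.     0.007] [0.001 0.004 0.   ]
```

```bash
python3 -m creep '[{"dx":0.02,"dy":-0.001,"dz":-0.002,"rx":0,"ry":0,"rz":0,"gripper":1},{"dx":0.036,"dy":-0.001,"dz":-0.002,"rx":0,"ry":0,"rz":0,"gripper":1},{"dx":0.039,"dy":-0.001,"dz":-0.002,"rx":0,"ry":0,"rz":0,"gripper":1},{"dx":0.042,"dy":-0.001,"dz":-0.002,"rx":0,"ry":0,"rz":0,"gripper":1},{"dx":0.044,"dy":-0.001,"dz":-0.002,"rx":0,"ry":0,"rz":0,"gripper":1}]' | grep -E "pos|force|gap"
python3 -m creep '[{"dx":0.003,"dy":0,"dz":0,"rx":0,"ry":0,"rz":0,"gripper":1},{"dx":0.005,"dy":0,"dz":0,"rx":0,"ry":0,"rz":0,"gripper":1},{"dx":0.005,"dy":0,"dz":0,"rx":0,"ry":0,"rz":0,"gripper":1}]' | grep -E "pos|force|gap"
python3 -m creep '[{"dx":0,"dy":0,"dz":0,"rx":0,"ry":0,"rz":0,"gripper":0.6},{"dx":0,"dy":0,"dz":0,"rx":0,"ry":0,"rz":0,"gripper":0.6}]' 40| grep -E "pos|force|gap"
```

```text
eef_pos: [0.405, 0.3331, -0.0141]
contact_force: [0.4, 0.6, -0.3]
finger_gap: 0.0855
eef_pos: [0.4051, 0.3331, -0.0189]
contact_force: [-0.2, -0.1, 0.8]
finger_gap: 0.0855
eef_pos: [0.4052, 0.3332, -0.0187]
contact_force: [-0.2, -0.6, 0.6]
finger_gap: 0.0683
```

```bash
python3 -m creep '[{"dx":0,"dy":0,"dz":0,"rx":0,"ry":0,"rz":0,"gripper":-1},{"dx":0,"dy":0,"dz":0,"rx":0,"ry":0,"rz":0,"gripper":-1},{"dx":0,"dy":0,"dz":0,"rx":0,"ry":0,"rz":0,"gripper":-1}]' 40| grep -E "pos|force|gap"
python3 -m creep '[{"dx":-0.02,"dy":0,"dz":0,"rx":0,"ry":0,"rz":0,"gripper":-1},{"dx":-0.06,"dy":0,"dz":0,"rx":0,"ry":0,"rz":0,"gripper":-1},{"dx":-0.06,"dy":0,"dz":0,"rx":0,"ry":0,"rz":0,"gripper":-1}]' 60| grep -E "pos|force|gap"
python3 plan.py .6178 .3466 .035 -0.293
```

```text
eef_pos: [0.406, 0.3338, -0.0178]
contact_force: [0.0, -0.1, 4.6]
finger_gap: 0.0607
eef_pos: [0.4093, 0.3357, 0.0471]
contact_force: [1.2, 0.7, 0.7]
finger_gap: 0.0608
t 21.05 pos [0.4093 0.3357 0.0471] q1,q6 [0.55 1.92] gap 0.0608 F [1.2 0.7 0.7]
 d [ 0.0136  0.0308 -0.2064]  turn [-2.648 -0.009 -0.009] [ 0.493 -0.007  0.007]
```

```bash
python3 -m creep '[{"dx":0.003,"dy":0.031,"dz":-0.206,"rx":0.493,"ry":-0.007,"rz":0.007,"gripper":-1},{"dx":0.003,"dy":0.031,"dz":-0.206,"rx":0.493,"ry":-0.007,"rz":0.007,"gripper":-1},{"dx":0.003,"dy":0.031,"dz":-0.206,"rx":0.493,"ry":-0.007,"rz":0.007,"gripper":-1},{"dx":0.003,"dy":0.031,"dz":-0.206,"rx":0.493,"ry":-0.007,"rz":0.007,"gripper":-1},{"dx":0.003,"dy":0.031,"dz":-0.206,"rx":0.493,"ry":-0.007,"rz":0.007,"gripper":-1}]' | grep -E "pos|force|gap"
python3 plan.py .618 .3465 .02 -0.293
```

```text
eef_pos: [0.6213, 0.3454, 0.0441]
contact_force: [-0.8, 0.1, -0.2]
finger_gap: 0.0601
t 21.55 pos [0.6213 0.3454 0.0441] q1,q6 [0.4  2.27] gap 0.0601 F [-0.8  0.1 -0.2]
 d [ 0.0241 -0.0001  0.0035]  turn [ 3.139e+00 -1.000e-03  2.000e-03] [-0.002 -0.001 -0.   ]
```

```bash
python3 -m creep '[{"dx":0.01,"dy":0,"dz":0.0035,"rx":0,"ry":0,"rz":0,"gripper":-1},{"dx":0.024,"dy":0,"dz":0.0035,"rx":0,"ry":0,"rz":0,"gripper":-1},{"dx":0.024,"dy":0,"dz":0.0035,"rx":0,"ry":0,"rz":0,"gripper":-1}]' | grep -E "pos|force|gap"
python3 plan.py .618 .3465 -.01 -0.293
python3 -m creep '[{"dx":0.01,"dy":0,"dz":-0.002,"rx":0,"ry":0,"rz":0,"gripper":-1},{"dx":0.02,"dy":0,"dz":-0.002,"rx":0,"ry":0,"rz":0,"gripper":-1},{"dx":0.028,"dy":0,"dz":-0.002,"rx":0,"ry":0,"rz":0,"gripper":-1},{"dx":0.028,"dy":0,"dz":-0.002,"rx":0,"ry":0,"rz":0,"gripper":-1}]' | grep -E "pos|force|gap"
python3 plan.py .618 .3465 -.0138 -0.293
```

```text
eef_pos: [0.6132, 0.3453, 0.0152]
contact_force: [-0.7, -0.2, -0.8]
finger_gap: 0.0602
t 21.85 pos [0.6132 0.3453 0.0152] q1,q6 [0.41 2.27] gap 0.0602 F [-0.7 -0.2 -0.8]
 d [ 0.0251 -0.0027 -0.0044]  turn [ 3.14  -0.009 -0.009] [-0.001  0.006 -0.006]
eef_pos: [0.6147, 0.3447, -0.0129]
contact_force: [-0.2, 0.4, -1.7]
finger_gap: 0.0603
t 22.25 pos [ 0.6147  0.3447 -0.0129] q1,q6 [0.41 2.27] gap 0.0603 F [-0.2  0.4 -1.7]
 d [ 0.0009 -0.0027 -0.0027]  turn [ 3.141 -0.009 -0.009] [-0.001  0.006 -0.006]
```

Near the floor; nudge 2–3 mm to centre, then set down.

```bash
python3 -m creep '[{"dx":-0.002,"dy":-0.002,"dz":-0.003,"rx":0,"ry":0.006,"rz":-0.006,"gripper":-1},{"dx":-0.002,"dy":-0.002,"dz":-0.003,"rx":0,"ry":0.006,"rz":-0.006,"gripper":-1}]' | grep -E "pos|force|gap"
python3 -m creep '[{"dx":0.002,"dy":0,"dz":0,"rx":0,"ry":0,"rz":0,"gripper":-1},{"dx":0.002,"dy":0,"dz":0,"rx":0,"ry":0,"rz":0,"gripper":-1}]' | grep -E "pos|force|gap"
python3 -m creep '[{"dx":0.0015,"dy":0,"dz":0,"rx":0,"ry":0,"rz":0,"gripper":-1},{"dx":0.0015,"dy":0,"dz":0,"rx":0,"ry":0,"rz":0,"gripper":-1}]' | grep -E "pos|force|gap"
```

```text
eef_pos: [0.6186, 0.346, -0.0106]
contact_force: [-0.2, -0.2, 0.2]
finger_gap: 0.0604
eef_pos: [0.6183, 0.3458, -0.0132]
contact_force: [-0.5, 0.7, -1.1]
finger_gap: 0.0603
eef_pos: [0.6185, 0.3459, -0.0136]
contact_force: [-2.7, -0.9, 4.3]
finger_gap: 0.0602
```

```bash
python3 -m creep '[{"dx":0,"dy":0,"dz":0,"rx":0,"ry":0,"rz":0,"gripper":0.75},{"dx":0,"dy":0,"dz":0,"rx":0,"ry":0,"rz":0,"gripper":0.75},{"dx":-0.005,"dy":0,"dz":0,"rx":0,"ry":0,"rz":0,"gripper":0.75},{"dx":-0.04,"dy":0,"dz":0,"rx":0,"ry":0,"rz":0,"gripper":0.75},{"dx":-0.09,"dy":0,"dz":0,"rx":0,"ry":0,"rz":0,"gripper":0.75}]' | grep -E "pos|force|gap"
python3 -m creep '[{"dx":-0.06,"dy":0,"dz":0.05,"rx":0,"ry":0,"rz":0,"gripper":0.75},{"dx":-0.1,"dy":0,"dz":0.22,"rx":0,"ry":0,"rz":0,"gripper":0.75},{"dx":-0.1,"dy":0,"dz":0.22,"rx":0,"ry":0,"rz":0,"gripper":0.75},{"dx":-0.1,"dy":0,"dz":0.22,"rx":0,"ry":0,"rz":0,"gripper":0.75},{"dx":-0.1,"dy":0,"dz":0.22,"rx":0,"ry":0,"rz":0,"gripper":0.75}]' | grep -E "pos|force|gap"
python3 -c "
from fit import *
import json
P=json.load(open('P.json'));T={k:v for k,v in P.items() if 'tray' in k}
for k in('drive','fan','ssd','heatsink'):T[k]=T[k+'_tray']
os=[]
for n,o in(('top',(0,0)),('scene',(.0033,.0017))):
    im=get_image(n);Q={k:(v[0]+o[0],v[1]+o[1],v[2]) for k,v in T.items()}
    show(n,im,Q,f'pics/f_{n}.png',box=(.53,.76,-.42,.42));os.append(cv2.imread(f'pics/f_{n}.png'))
cv2.imwrite('pics/final.png',np.vstack(os))
"
```

```text
eef_pos: [0.6155, 0.3446, 0.0728]
contact_force: [0.8, 1.1, 0.5]
finger_gap: 0.075
eef_pos: [0.4038, 0.409, 0.1752]
contact_force: [-0.9, 0.8, 0.1]
finger_gap: 0.0744
```

View pics/final.png

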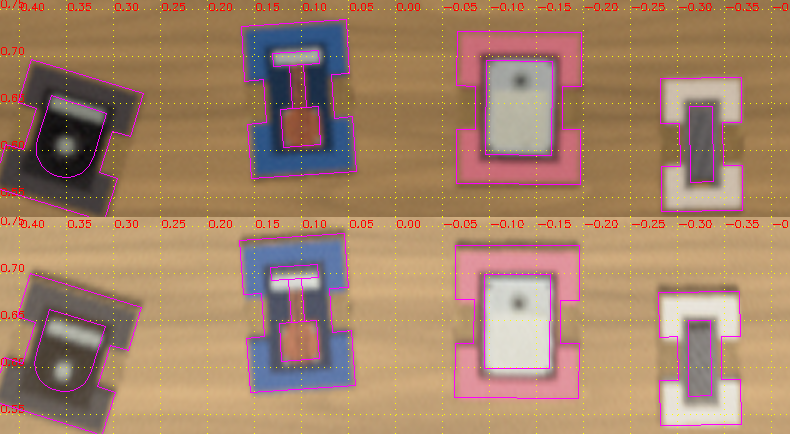

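```bash
python3 -c "
from rig import *
print(job_done(), sense()['time_s'])"
```

```text
the job is handed in; nothing more can be done
the job is handed in; nothing more can be done
```

I laid the SSD, hard drive, heat sink and fan in their own foam pockets, in that order. Each was lowered until it touched the floor, released there and left. The job was handed in after about 24 s of robot time, and no verdict was reported.

**Last check:** In the final picture, each part's outline drawn at its tray's centre matches the part to within a few millimetres in both cameras. All four lie inside their pockets, top up and along the length.
- **Set-down height:** Every part touched down within 0.5 mm of the height expected from its grasp height plus the 4 mm pocket floor, with only 4–7 N at the wrist. I judged flatness from this and from the pictures. I did not measure it directly.
- **Screwdriver and loudspeaker:** I never moved near them, but I did not re-measure them at the end.

**Checks that disagreed:**
- **Fingertip height:** The real fingertips sat about 25–30 mm higher than the measured tool position implied. I worked from the pictures and touch instead.
- **Cameras:** The two cameras differed by about 3 mm on the table.
- **Heat sink:** It looked slightly nose-up or offset while held. It touched down at the level height and sat correctly in the final picture.
- **SSD:** An automatic position fit after placing it gave no usable result, so I relied on the final picture for it.

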